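Free the centrifuge lid and hold it open

ROBOT

A 7-joint arm with a two-finger parallel gripper is mounted at the origin on the work surface. World frame = base frame: x ahead of the robot, y to its left, z up, the work surface at z = 0. Lengths are in m, angles in degrees, forces in N, time in s.
With the tool pointing down it reaches from about 0.425 to 0.875 m from the base axis. Payload 4.7 kg.
Tool frame: the origin (TCP) lies at the very end of the fingers, on their centre line; the grasp point (between the pads) lies env.tcp_to_grasp behind it (env.tcp_to_grasp is the distance from the TCP to the grasp point, in m); z points along the fingers, x is the direction in which the jaws open and shut, and the axes are right-handed (so a half turn about z gives the same grasp; the last joint's range is limited). The gripper opens to 87 mm and grips with 3 to 60 N. Pads are 19 mm wide; open, the fingers measure 117 mm over their backs; the gripper's body (75 mm by 190 mm) begins 51 mm behind the grasp point.
Start: joints at [69.964, 18.392, -4.016, 83.108, 1.295, 78.541, -3.26], TCP at [0.231, -0.607, 0.223] pointing down, gripper open.
Joint ranges: [-163.93, 163.93], [-17.29, 119.83], [-79.2, 71.16], [3.27, 140.29], [-89.18, 269.18], [5.43, 117.66], [-154.24, 154.24]. Speed limits (degrees/s): [147.25, 147.25, 180, 180, 180, 180, 180].

INTERFACE

Orientations are given as [roll, pitch, yaw] about the fixed x, y, z axes, in that order (R = Rz(yaw) Ry(pitch) Rx(roll)).
In Python, from cell import env gives the robot as it stands. The module is installed in compiled form; this text tells all that it offers.
- The arm moves only by the tool send_rows, never from a script. Its argument "steps" is a list of rows, each a list of 3 entries, a list of its own where there are three numbers: the shift along the tool's x, y, z in m, then the turn, a rotation vector about the tool's x, y, z in rad, then the finger opening in m, from 0 to 0.087. A call has exactly 5 rows; each row is the pose to reach, as a shift and turn from the pose commanded when the call began, along the tool's axes at that moment; what a row does not reach only later rows make up. A row lasts 1/12 s, in which the tool goes at most 41.7 mm and 7.16 degrees, less where a joint would pass 70% of its speed; a pose out of reach is approached as far as the arm can. A call with a gripper value outside its range is refused whole. The fingers move at their own pace and stop on an object; "grip_force" is the grip in N (left out, the last holds). Time passes only in rows, so rows that repeat a pose let the fingers close, or fill a call up. It gives the time, the measured TCP pose, the force and the opening at its end, in the units of the state.
- env.get_obs(): the state, without advancing time (a new reading comes with each control period).
- env.read_camera(name): name is "scene" or "side" or "wrist"; returns a dict with "pixels" (480x640x3 uint8, red, green, blue), "fx", "fy", "cx", "cy" (pixels), "position" and "rotation" of the camera in the world. Camera axes: x right, y up, looking along -z (the intrinsics and any distortion apply to the point x, -y, -z); pixel columns grow to the right and rows downward; lengths in m; the calibration is good to about 2 mm. A picture is of the moment at which its call begins. There is no depth.
- env.sign_off(): hands the job in, once; it reports no verdict.
The state is a dict: "time_s": time; "qpos": joint angles; "joint_velocities": joint speeds; "effort": joint torques, N m; "tool_pos": TCP position; "tool_rot": TCP orientation; "force": force on the tool from outside, world axes, zero at the start; "wrist_torque": the same for the moment, N m; "grip_width": finger opening in m.
Only numpy, scipy, OpenCV 4.12 (cv2) and the standard library are available. Lean on these libraries where they do the work, as an engineer would, in place of code of your own. Each camera call takes 0.05 s, during which the arm holds its last target.

TASK

Open the small bench centrifuge for a colleague who will unload its tubes: take its lid by the round blue latch knob and, before turning it, tug it upward a little to learn whether the latch is caught; if it is, turn the knob a quarter turn either way. Then raise the lid by the knob until it stands at least 45 degrees open and finish while still holding it there, steady - it falls shut if let go, so once it is up do not let it drop. Leave the tube rack, the bottle and the pipette-tip box where they stand.

Things in the scene. Friction and masses are not known exactly. Their poses are not given: they have to be found in the camera images.
- centrifuge: Grey-cream bench centrifuge, 290 mm deep (x), 220 mm wide (y), its flat lid's upper face 138 mm above the bench; it does not shift. Origin under its middle on the bench, x from front to back (hinge side), y along the hinge. The lid is 200 mm wide, 233 mm long, 22 mm thick, hinged at the back; in front of the lid a control panel slopes down.
- knob_grip (a point): Centre of the latch knob's gripping part: round fluted blue knob, 34 mm across, 24 mm high, on a 22 mm steel neck, on the lid near its front edge. On the knob's axis, 26 mm above the lid (the blue part is 14 to 38 mm above it), 33 mm behind the lid's front edge, 164 mm above the bench. Moves with the lid but does not turn with the knob; x towards the hinge, y along it, z out of the lid.
- lid_hinge (a point): Middle of the lid's hinge line at the back, 119 mm above the bench; axes as the centrifuge's. With the lid shut, knob_grip lies 192 mm in front of it and 45 mm above it; as the lid opens knob_grip moves up and back on an arc of 197 mm radius about the hinge line.
- lid (a joint): Opening angle of the lid, rad: 0 shut, grows as the front edge rises, stop at 1.35. The lid weighs about 0.5 kg (it varies) and falls shut from any angle. With the latch caught it rises only about 5 mm at the knob (0.024 rad) before the latch stops it hard; free, it rises with 2 to 4 N at the knob.
- knob (a joint): Turn of the latch knob since the start, rad, counter-clockwise from above positive; starts at 0, no end stops, about 0.1 N m, stays where left. Its shaft carries a two-ended tongue under the lid, unseen, caught under a keeper or not: neither the knob's look nor this angle tells. If caught, a quarter turn either way frees it; if free, a quarter turn may catch it.
- rack_centre (a point): Bystander: narrow white tube rack with eight capped tubes, 200 x 24 mm, 90 mm high, loose beside the left side of the centrifuge; point half-way up.
- bottle_centre (a point): Bystander: brown bottle with white cap, 58 mm in diameter, 125 mm high, loose on the right of the centrifuge; point half-way up.
- tip_box_centre (a point): Bystander: blue box of pipette tips, 122 x 84 mm, 48 mm high, loose on the right in front; point 22 mm up.

How it is judged (in metres and radians):
On the way, in this order (a step that is already met when the one before it is completed fails the run):
1. the lid is tugged up at least 2 mm at the knob, with the knob not yet turned (value of joint lid above 0.01 rad and value of joint knob between -0.25 and 0.25 rad and contact force between the fingers and lid above 0.5 N), for 0.1 s.
2. the latch is free and the lid is raised clear of it, in the fingers (value of joint lid above 0.3 rad and contact force between the fingers and lid above 0.5 N), for 0.1 s.
At the end, for the whole second after the job is handed in: The lid stands open at 0.75 rad (43 degrees) or more, at rest (under 0.08 rad/s), held by the fingers on its knob (over 1 N); rack, bottle and tip box are within 30 mm of where they started (value of joint lid above 0.75 rad and velocity of joint lid between -0.08 and 0.08 rad/s and contact force between the fingers and knob above 1 N and distance of each of rack_centre, bottle_centre, tip_box_centre from where it was at the start of the episode below 0.03 m); the arm keeps its last pose, push and grip.
It fails at once if the lid, once raised beyond 0.06 rad, is let drop: it closes faster than 1.5 rad/s (value of joint lid above 0.06 rad and velocity of joint lid below -1.5 rad/s).
It fails at once if the tube rack, bottle or tip box is pushed more than 30 mm or tipped over (distance of any of rack_centre, bottle_centre, tip_box_centre from where it was at the start of the episode above 0.03 m or angle between any of rack_centre, bottle_centre's own z axis and vertical above 0.5 rad).
It also fails if it takes over 51 s, if anything falls off the work surface, if the arm or the gripper's body presses on something with over 40 N, if the wrist force passes 120 N, or if a joint passes its speed limit or range.

## Working session

There is one attempt and no reset: what is moved stays moved. The work goes in short steps, Python scripts to look and compute and a tool call to move; the robot and the scene stay as the last step left them, time stands still between calls to the robot, and variables do not carry over. Pictures are saved under pics/ and viewed, and the job is handed in when it is done.

Besides the shell and the picture viewer there is one more tool, called after "Emit:" in YAML: its name, and indented under it one key for each argument. send_rows: Moves the arm, as the interface text tells. Its arguments: {"type":"object","properties":{"steps":{"type":"array"},"grip_force":{"type":"number"}},"required":["steps"]}

```bash
mkdir -p pics; ls; python3 - <<'E'
from cell import env
import cv2
print(env.get_obs(), env.tcp_to_grasp)
for n in ["scene","side","wrist"]:
    c=env.read_camera(n)
    cv2.imwrite(f"pics/{n}0.png",c["pixels"][:,:,::-1])
    print(n,{k:v for k,v in c.items() if k!="pixels"})
E
```

```text
pics
{'time_s': 0.0, 'qpos': array([69.96141821, 18.4407107 , -4.01507513, 83.17538845,  1.29342516,
       78.54013861, -3.26031641]), 'joint_velocities': array([-0.17843046,  0.01896302,  0.02124206, -0.07887041,  0.02794628,
       -0.04995154,  0.02063723]), 'effort': array([-9.14632728e-04, -4.91288280e+01, -4.04120665e-01, -3.12534535e+01,
       -6.41111028e-02,  4.37076890e-02,  1.39880594e-04]), 'tool_pos': array([ 0.23107126, -0.60694644,  0.22143846]), 'tool_rot': array([ 1.79995667e+02,  1.11084053e-01, -6.91527258e+01]), 'force': array([-0.71492271, -0.02445997, -0.33670765]), 'wrist_torque': array([0.01752624, 0.00934261, 0.00792356]), 'grip_width': 0.08711562246100177} 0.0187
scene {'fx': 514.8296023810819, 'fy': 514.8296023810819, 'cx': 311.8660971687914, 'cy': 242.65384501330706, 'position': array([ 0.80140291, -0.42063865,  0.80403507]), 'rotation': array([37.2911262 , -0.30484559, 29.9481592 ])}
side {'fx': 592.4845535662141, 'fy': 592.4845535662141, 'cx': 306.6443210961282, 'cy': 236.08723872281115, 'position': array([0.47418365, 1.03206431, 0.81379872]), 'rotation': array([  56.12481662,   -0.57602057, -175.94105352])}
wrist {'fx': 374.43105181700554, 'fy': 374.43105181700554, 'cx': 320.16167671628347, 'cy': 239.99543287895247, 'position': array([ 0.30324279, -0.57956359,  0.38331201]), 'rotation': array([-16.46163693,   0.08414772, -69.20708721])}
```

View pics/scene0.png

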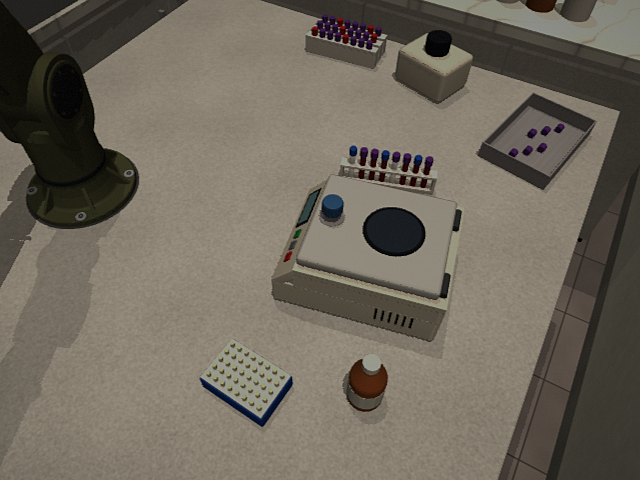

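View pics/side0.png

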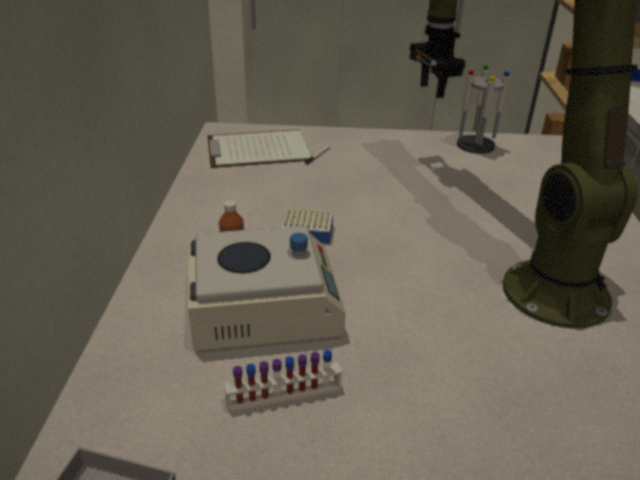

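View pics/wrist0.png

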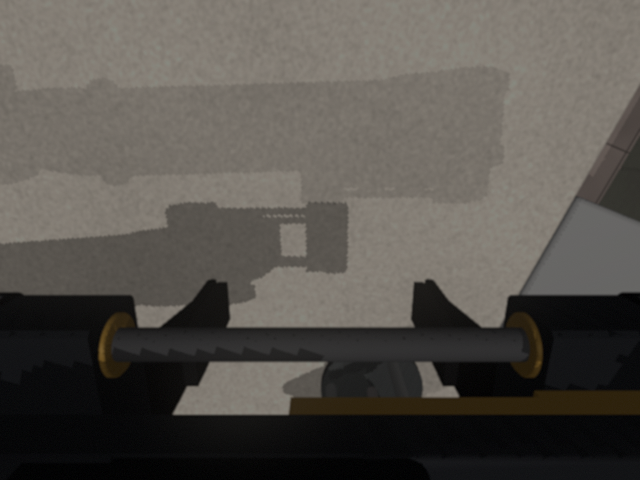

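```bash
cat > h.py <<'E'
import numpy as np, cv2
from scipy.spatial.transform import Rotation as R
K=lambda c:(c["fx"],c["fy"],c["cx"],c["cy"])
def ray(c,u,v):
    fx,fy,cx,cy=K(c); d=np.array([(u-cx)/fx,-(v-cy)/fy,-1.])
    return c["position"],R.from_euler("xyz",c["rotation"],degrees=True).apply(d)
def onz(c,u,v,z):
    p,d=ray(c,u,v); return p+d*(z-p[2])/d[2]
def proj(c,P):
    q=R.from_euler("xyz",c["rotation"],degrees=True).inv().apply(np.atleast_2d(P)-c["position"])
    fx,fy,cx,cy=K(c); return np.c_[cx-fx*q[:,0]/q[:,2], cy+fy*q[:,1]/q[:,2]]
E
python3 - <<'E'
import cv2
a=cv2.imread("pics/scene0.png")[140:340,260:480]; b=cv2.imread("pics/side0.png")[190:410,170:360]
cv2.imwrite("pics/za.png",cv2.resize(a,None,fx=3.5,fy=3,interpolation=2)[:,:]);cv2.imwrite("pics/zb.png",cv2.resize(b,None,fx=3,fy=2.7,interpolation=2))
from cell import env
from h import *
for n in ["scene","side"]:
    c=env.read_camera(n)
    hsv=cv2.cvtColor(c["pixels"],cv2.COLOR_RGB2HSV)
    m=cv2.inRange(hsv,(98,100,40),(115,255,255))
    k=cv2.connectedComponentsWithStats(m)
    for s,q in zip(k[2],k[3]):
        if 60<s[4]<3000: print(n,s,q.round(1),onz(c,*q,.166).round(4))
E
```

```text
scene [323 195  20  16 259] [332.5 202.3] [0.5494 0.0921 0.166 ]
scene [200 377  92  50 560] [246.6 401.6] [ 0.6164 -0.2574  0.166 ]
side [631  70   9  11  85] [635.3  75.5] [-0.4917 -0.9868  0.166 ]
side [311 232  19  11 127] [321.8 236.1] [0.5063 0.0667 0.166 ]
side [291 234  16  17 164] [298.1 240.1] [0.5515 0.0843 0.166 ]
side [324 350   7  11  69] [327. 355.] [0.4825 0.388  0.166 ]
side [286 357   8  12  72] [289.2 362. ] [0.5381 0.4069 0.166 ]
side [247 364   8  12  70] [250.4 369.2] [0.5935 0.4257 0.166 ]
```

View pics/za.png

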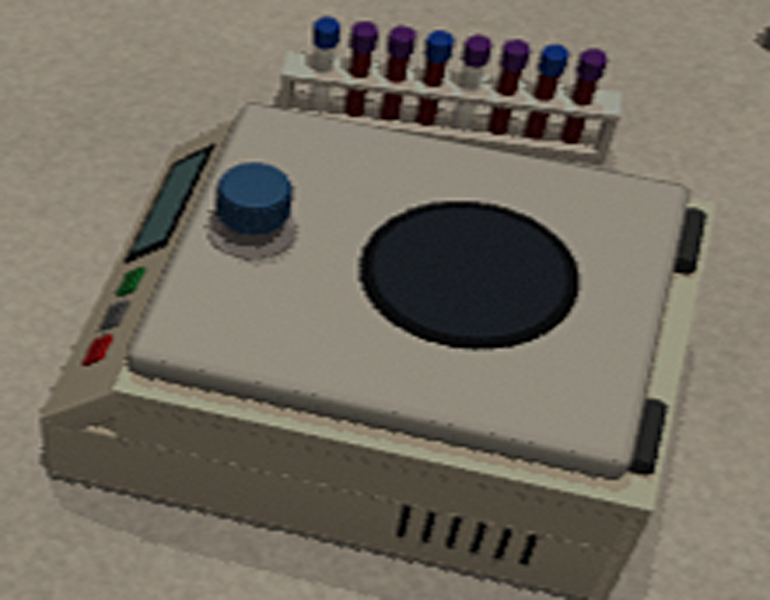

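View pics/zb.png

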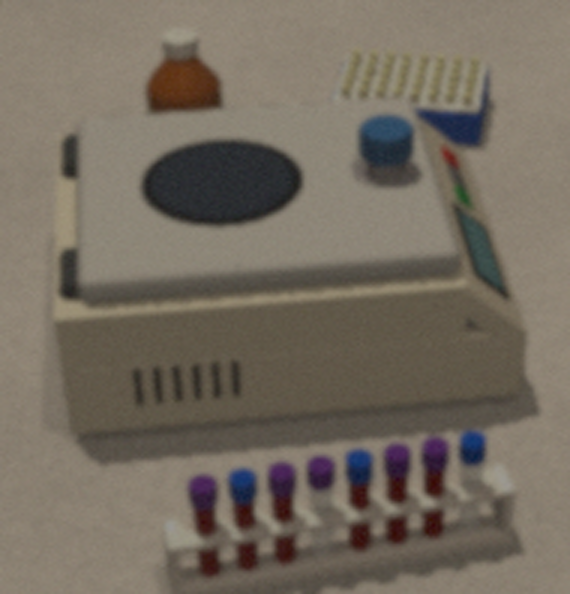

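```bash
python3 - <<'E'
from cell import env
from h import *
from scipy.optimize import least_squares
cs=env.read_camera("scene"); cd=env.read_camera("side")
P=[onz(cs,260+u/3.5,140+v/3,.138) for u,v in [(247,105),(133,358),(620,465),(690,187)]]
print(np.round(P,4))
# side zoom offset(170,190) scale 3,2.7
Q=[onz(cd,170+u/3,190+v/2.7,.138) for u,v in [(458,258),(85,288),(82,118)]]
print(np.round(Q,4))
for A,B in [(P[1],P[2]),(P[0],P[3]),(Q[0],Q[1])]:
    d=B-A; print(np.degrees(np.arctan2(d[1],d[0])),np.linalg.norm(d))
for A,B in [(P[1],P[0]),(P[2],P[3]),(Q[2],Q[1])]:
    d=B-A; print(np.degrees(np.arctan2(d[1],d[0]))-90,np.linalg.norm(d))
# knob triangulation of body centre: scene zoom knob extents
ks=(332.4,260*0+140+198/3); kd=(170+387/3,190+141/2.7)
print(ks,kd)
(p,a),(q,b)=ray(cs,*ks),ray(cd,*kd)
t=np.linalg.lstsq(np.c_[a,-b],q-p,rcond=None)[0]; print(p+a*t[0],q+b*t[1])
print(onz(cs,*ks,.164),onz(cd,*kd,.164))
E
```

```text
[[ 0.5038  0.1708  0.138 ]
 [ 0.5488 -0.0193  0.138 ]
 [ 0.7646  0.0297  0.138 ]
 [ 0.725   0.2233  0.138 ]]
[[0.4982 0.1861 0.138 ]
 [0.7162 0.2359 0.138 ]
 [0.7628 0.0379 0.138 ]]
12.77175241346779 0.22123689774637031
13.339366061642552 0.22741372245262864
12.849739042188085 0.22362360347303525
13.346528984016558 0.19534109800058022
11.55224877055143 0.19762892134775567
13.252006851747552 0.2033729796047713
(332.4, 206.0) (299.0, 242.22222222222223)
[0.55176651 0.08762638 0.16250877] [0.54954892 0.08712743 0.1629764 ]
[0.55234679 0.08644492 0.164     ] [0.54943039 0.08861361 0.164     ]
```

```bash
cat >> h.py <<'E'
def rel(pos,rot,o):
    "shift and rotvec in tool axes from measured pose to target (rot: Rotation)"
    Rc=R.from_euler("xyz",o["tool_rot"],degrees=True)
    s=Rc.inv().apply(np.array(pos)-o["tool_pos"]); w=(Rc.inv()*rot).as_rotvec()
    print("shift",s.round(4),"turn",w.round(4)); return s,w
def down(yaw,tilt=0,lid=13.0):
    "jaws at bearing yaw, then tilted about the hinge axis by tilt deg (positive = as lid opens)"
    h=np.array([-np.sin(np.radians(lid)),np.cos(np.radians(lid)),0])
    return R.from_rotvec(h*np.radians(tilt))*R.from_euler("xyz",[180,0,yaw],degrees=True)
E
python3 - <<'E'
from cell import env
from h import *
o=env.get_obs()
rel([.551,.0875,.255],down(13),o)
E
```

```text
shift [-0.5357 -0.5461 -0.0325] turn [-2.000e-04  3.000e-04 -1.434e+00]
```

Emit:
send_rows:
  steps:
    - [[-0.02, -0.02, -0.01], [0, 0, -0.06], 0.087]
    - [[-0.045, -0.045, -0.02], [0, 0, -0.14], 0.087]
    - [[-0.075, -0.075, -0.033], [0, 0, -0.22], 0.087]
    - [[-0.1, -0.1, -0.033], [0, 0, -0.3], 0.087]
    - [[-0.125, -0.127, -0.033], [0, 0, -0.38], 0.087]
  grip_force: 30

```text
time_s: 0.77
tool_pos: [0.3063, -0.444, 0.2568]
tool_rot: [180.0, -0.1, -47.2]
force: [1.2, -0.0, -0.2]
grip_width: 0.0871
```

```bash
cat > g.py <<'E'
import sys
from cell import env
from h import *
a=[float(x) for x in sys.argv[1:]]
o=env.get_obs()
print(o["time_s"],o["tool_pos"].round(4),o["tool_rot"].round(2),"q",o["qpos"].round(1),"F",o["force"].round(2),"T",o["wrist_torque"].round(3),o["grip_width"].round(4))
if a: rel(a[:3],down(*a[3:]),o)
E
python3 g.py .551 .0875 .255 13
```

```text
Traceback (most recent call last):
  File "g.py", line 6, in <module>
    print(o["time_s"],o["tool_pos"].round(4),o["tool_rot"].round(2),"q",o["qpos"].round(1),"F",o["force"].round(2),"T",o["wrist_torque"].round(3),o["grip_width"].round(4))
                                                                                                                                                  ^^^^^^^^^^^^^^^^^^^^^
AttributeError: 'float' object has no attribute 'round'
```

```bash
sed -i 's/o\["grip_width"\].round(4)/round(float(o["grip_width"]),4)/' g.py
python3 g.py .551 .0875 .255 13
```

```text
0.7667 [ 0.3063 -0.444   0.2568] [ 1.7997e+02 -1.2000e-01 -4.7160e+01] q [ 63.7   4.5 -11.8  95.7   0.9  79.7   4.6] F [ 1.22 -0.02 -0.17] T [-0.029 -0.006  0.045] 0.0871
shift [-0.2234 -0.5408  0.001 ] turn [ 0.0016 -0.0017 -1.0501]
```

Emit:
send_rows:
  steps:
    - [[-0.015, -0.036, 0], [0, 0, -0.08], 0.087]
    - [[-0.03, -0.072, 0], [0, 0, -0.16], 0.087]
    - [[-0.045, -0.108, 0], [0, 0, -0.24], 0.087]
    - [[-0.06, -0.144, 0], [0, 0, -0.32], 0.087]
    - [[-0.075, -0.18, 0], [0, 0, -0.4], 0.087]

```text
time_s: 1.18
tool_pos: [0.3876, -0.2666, 0.2558]
tool_rot: [180.0, -0.0, -24.2]
force: [0.9, -0.2, 0.6]
grip_width: 0.087
```

```bash
python3 g.py .551 .0875 .255 13
```

```text
1.1833 [ 0.3876 -0.2666  0.2558] [ 1.7996e+02 -4.0000e-02 -2.4240e+01] q [ 54.3  -3.8 -21.8 103.9  -1.4  79.6   8.5] F [ 0.92 -0.2   0.61] T [-0.052 -0.112  0.008] 0.087
shift [ 0.0036 -0.3899  0.0005] turn [ 9.0e-04 -5.0e-04 -6.5e-01]
```

Emit:
send_rows:
  steps:
    - [[0, -0.036, 0], [0, 0, -0.07], 0.087]
    - [[0, -0.072, 0], [0, 0, -0.14], 0.087]
    - [[0, -0.108, 0], [0, 0, -0.21], 0.087]
    - [[0, -0.144, 0], [0, 0, -0.28], 0.087]
    - [[0, -0.18, 0], [0, 0, -0.34], 0.087]

```text
time_s: 1.6
tool_pos: [0.4621, -0.1029, 0.2559]
tool_rot: [179.9, -0.0, -4.8]
force: [0.3, -1.1, -0.0]
grip_width: 0.087
```

```bash
python3 g.py .551 .0875 .255 13
```

```text
1.6 [ 0.4621 -0.1029  0.2559] [ 1.7995e+02 -5.0000e-02 -4.8000e+00] q [ 44.   -3.4 -33.  103.2  -1.8  79.6   6.6] F [ 0.29 -1.06 -0.04] T [-0.051 -0.142 -0.03 ] 0.087
shift [ 0.0727 -0.1972  0.0008] turn [ 0.001  -0.0007 -0.3106]
```

Emit:
send_rows:
  steps:
    - [[0.015, -0.038, 0], [0, 0, -0.06], 0.087]
    - [[0.03, -0.076, 0], [0, 0, -0.12], 0.087]
    - [[0.045, -0.114, 0], [0, 0, -0.18], 0.087]
    - [[0.06, -0.152, 0], [0, 0, -0.24], 0.087]
    - [[0.072, -0.18, 0], [0, 0, -0.29], 0.087]

```text
time_s: 2.02
tool_pos: [0.5497, 0.0724, 0.256]
tool_rot: [-179.9, -0.1, 11.9]
force: [-0.9, -0.7, -0.4]
grip_width: 0.0873
```

```bash
python3 g.py .551 .0875 .255 13
python3 - <<'E'
from cell import env
from h import *
for n in ["wrist","scene"]:
    c=env.read_camera(n); p=c["pixels"][:,:,::-1].copy()
    cv2.imwrite(f"pics/{n}1.png",p)
    print(proj(c,[[.551,.0875,.164],[.551,.0875,.176],[.519,.080,.138]]).round(1))
E
```

```text
2.0167 [0.5497 0.0724 0.256 ] [-1.7995e+02 -9.0000e-02  1.1940e+01] q [ 30.1   9.5 -44.8  92.8   6.7  80.4  -3.5] F [-0.88 -0.69 -0.42] T [ 0.039 -0.118  0.024] 0.0873
shift [ 0.0044 -0.0145  0.0011] turn [-0.0009 -0.0016 -0.0184]
[[327.2 224.2]
 [327.6 228.6]
 [283.6 217. ]]
[[332.  205.3]
 [332.3 200.4]
 [312.9 211.2]]
```

View pics/wrist1.png

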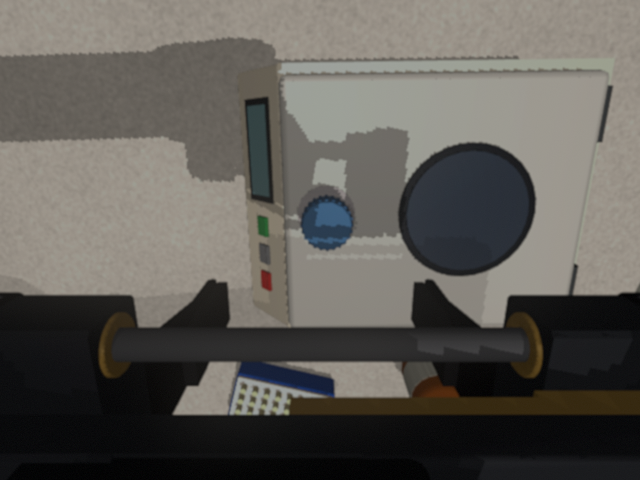

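View pics/scene1.png

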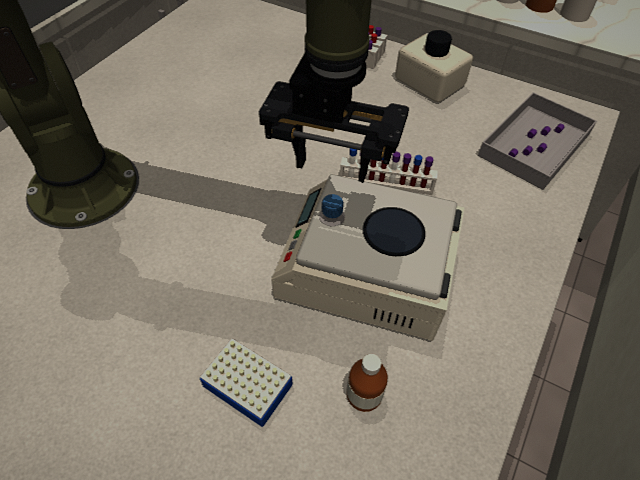

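Emit:
send_rows:
  steps:
    - [[0.002, -0.006, 0.005], [0, 0, -0.01], 0.075]
    - [[0.0045, -0.014, 0.02], [0, 0, -0.018], 0.07]
    - [[0.0045, -0.015, 0.04], [0, 0, -0.018], 0.07]
    - [[0.0045, -0.015, 0.06], [0, 0, -0.018], 0.07]
    - [[0.0045, -0.015, 0.07], [0, 0, -0.018], 0.07]

```text
time_s: 2.53
tool_pos: [0.5489, 0.0821, 0.1829]
tool_rot: [179.9, 0.2, 12.5]
force: [0.1, -0.0, 0.1]
grip_width: 0.0707
```

```bash
python3 g.py .551 .088 .1455 13
```

```text
2.5333 [0.5489 0.0821 0.1829] [179.94   0.21  12.54] q [ 28.4  12.6 -44.8  98.5   9.3  72.9  -6. ] F [ 0.07 -0.05  0.14] T [-0.031 -0.117 -0.01 ] 0.0707
shift [ 0.0035 -0.0053  0.0373] turn [ 0.001   0.0037 -0.0081]
```

Emit:
send_rows:
  steps:
    - [[0.001, -0.002, 0.0], [0, 0, 0], 0.07]
    - [[0.001, -0.002, 0.01], [0, 0, 0], 0.07]
    - [[0.001, -0.002, 0.02], [0, 0, 0], 0.07]
    - [[0.001, -0.002, 0.03], [0, 0, 0], 0.07]
    - [[0.001, -0.002, 0.03], [0, 0, 0], 0.07]

```text
time_s: 2.95
tool_pos: [0.5499, 0.0857, 0.1535]
tool_rot: [-180.0, 0.2, 12.6]
force: [-0.9, 0.9, -0.9]
grip_width: 0.0698
```

```bash
python3 g.py .551 .088 .1455 13
```

```text
2.95 [0.5499 0.0857 0.1535] [-1.7999e+02  1.7000e-01  1.2650e+01] q [ 27.6  14.4 -44.6 100.4  10.7  69.8  -7.2] F [-0.87  0.93 -0.92] T [-0.019 -0.057  0.019] 0.0698
shift [ 0.0016 -0.002   0.008 ] turn [-0.0002  0.0029 -0.0062]
```

Close the fingers.

Emit:
send_rows:
  steps:
    - [[0.0015, -0.002, 0.008], [0, 0, -0.005], 0.07]
    - [[0.0015, -0.002, 0.008], [0, 0, -0.005], 0.045]
    - [[0.0015, -0.002, 0.008], [0, 0, -0.005], 0.02]
    - [[0.0015, -0.002, 0.008], [0, 0, -0.005], 0.02]
    - [[0.0015, -0.002, 0.008], [0, 0, -0.005], 0.02]
  grip_force: 30

```text
time_s: 3.37
tool_pos: [0.5523, 0.0886, 0.1479]
tool_rot: [180.0, -0.0, 13.0]
force: [0.1, -0.3, -0.7]
grip_width: 0.0514
```

Emit:
send_rows:
  steps:
    - [[0, 0, 0], [0, 0, 0], 0.02]
    - [[0, 0, 0], [0, 0, 0], 0.02]
    - [[0, 0, 0], [0, 0, 0], 0.02]
    - [[0, 0, 0], [0, 0, 0], 0.02]
    - [[0, 0, 0], [0, 0, 0], 0.02]

```text
time_s: 3.78
tool_pos: [0.551, 0.0883, 0.1476]
tool_rot: [180.0, 0.1, 12.9]
force: [-5.4, -1.3, 5.5]
grip_width: 0.0331
```

```bash
python3 g.py .551 .088 .1455 13
python3 - <<'E'
from cell import env
from h import *
for n in ["wrist"]:
    c=env.read_camera(n); p=c["pixels"][:,:,::-1].copy()
    cv2.imwrite(f"pics/{n}2.png",p)
E
```

```text
3.7833 [0.551  0.0883 0.1476] [1.7997e+02 1.3000e-01 1.2950e+01] q [ 27.2  14.9 -44.6 100.6  11.2  69.2  -7.5] F [-5.39 -1.28  5.48] T [-0.339  1.16  -0.038] 0.0331
shift [-0.0001  0.0002  0.0021] turn [ 0.0005  0.0023 -0.0009]
```

View pics/wrist2.png

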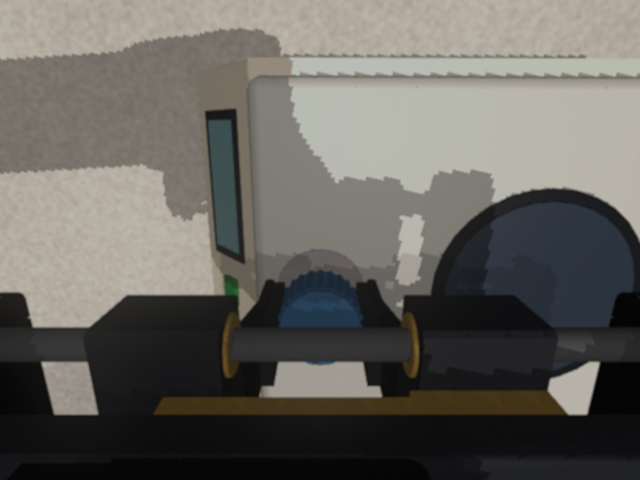

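Emit:
send_rows:
  steps:
    - [[0, 0, -0.001], [0, 0, 0], 0.02]
    - [[0, 0, -0.002], [0, 0, 0], 0.02]
    - [[0, 0, -0.003], [0, 0, 0], 0.02]
    - [[0, 0, -0.004], [0, 0, 0], 0.02]
    - [[0, 0, -0.004], [0, 0, 0], 0.02]

```text
time_s: 4.25
tool_pos: [0.5515, 0.0884, 0.1509]
tool_rot: [-180.0, 0.1, 12.9]
force: [-1.3, -0.2, -5.7]
grip_width: 0.0334
```

```bash
python3 g.py
```

```text
4.25 [0.5515 0.0884 0.1509] [-1.7999e+02  8.0000e-02  1.2950e+01] q [ 27.3  14.7 -44.7 100.3  11.   69.5  -7.4] F [-1.31 -0.25 -5.71] T [-0.246  0.659  0.037] 0.0334
```

Emit:
send_rows:
  steps:
    - [[0, 0, -0.001], [0, 0, 0], 0.02]
    - [[0, 0, -0.002], [0, 0, 0], 0.02]
    - [[0, 0, -0.003], [0, 0, 0], 0.02]
    - [[0, 0, -0.004], [0, 0, 0], 0.02]
    - [[0, 0, -0.004], [0, 0, 0], 0.02]

```text
time_s: 4.67
tool_pos: [0.5518, 0.0885, 0.1531]
tool_rot: [-179.9, 0.0, 12.9]
force: [5.8, 1.5, -23.2]
grip_width: 0.0332
```

```bash
python3 g.py
```

```text
4.6667 [0.5518 0.0885 0.1531] [-1.7993e+02  3.0000e-02  1.2950e+01] q [ 27.3  14.6 -44.7 100.2  10.8  69.7  -7.3] F [  5.8    1.52 -23.15] T [ 0.204 -0.932  0.022] 0.0332
```

Emit:
send_rows:
  steps:
    - [[0, 0, 0.003], [0, 0, 0], 0.02]
    - [[0, 0, 0.0065], [0, 0, -0.05], 0.02]
    - [[0, 0, 0.0065], [0, 0, -0.13], 0.02]
    - [[0, 0, 0.0065], [0, 0, -0.22], 0.02]
    - [[0, 0, 0.0065], [0, 0, -0.32], 0.02]

```text
time_s: 5.08
tool_pos: [0.5517, 0.0885, 0.1502]
tool_rot: [180.0, 0.1, 31.5]
force: [-2.7, -0.1, -2.3]
grip_width: 0.0334
```

```bash
python3 g.py .551 .088 .147 103
```

```text
5.0833 [0.5517 0.0885 0.1502] [1.7996e+02 6.0000e-02 3.1520e+01] q [ 29.4  15.4 -47.3 100.3  12.1  69.6  10.3] F [-2.7  -0.09 -2.29] T [-0.203  0.787 -0.094] 0.0334
shift [-0.0009  0.      0.0032] turn [-0.      0.0013 -1.2475]
```

Emit:
send_rows:
  steps:
    - [[0, 0, 0.001], [0, 0, -0.1], 0.02]
    - [[0, 0, 0.001], [0, 0, -0.2], 0.02]
    - [[0, 0, 0.001], [0, 0, -0.3], 0.02]
    - [[0, 0, 0.001], [0, 0, -0.4], 0.02]
    - [[0, 0, 0.001], [0, 0, -0.5], 0.02]

```text
time_s: 5.5
tool_pos: [0.5519, 0.0887, 0.1494]
tool_rot: [180.0, 0.0, 60.2]
force: [-4.8, -0.6, -2.4]
grip_width: 0.0332
```

Emit:
send_rows:
  steps:
    - [[0, 0, 0], [0, 0, -0.1], 0.02]
    - [[0, 0, 0], [0, 0, -0.2], 0.02]
    - [[0, 0, 0], [0, 0, -0.3], 0.02]
    - [[0, 0, 0], [0, 0, -0.4], 0.02]
    - [[0, 0, 0], [0, 0, -0.5], 0.02]

```text
time_s: 5.92
tool_pos: [0.552, 0.0891, 0.1495]
tool_rot: [180.0, 0.0, 88.8]
force: [-4.4, -0.7, -2.3]
grip_width: 0.0332
```

```bash
python3 g.py .551 .088 .147 103
```

```text
5.9167 [0.552  0.0891 0.1495] [179.99   0.    88.84] q [ 36.5  18.2 -56.6 100.2  16.1  70.3  64.6] F [-4.42 -0.65 -2.29] T [ 0.329  0.746 -0.102] 0.0332
shift [-0.0011 -0.001   0.0025] turn [ 2.000e-04  1.000e-04 -2.472e-01]
```

Emit:
send_rows:
  steps:
    - [[0, 0, 0], [0, 0, -0.08], 0.02]
    - [[0, 0, 0], [0, 0, -0.16], 0.02]
    - [[0, 0, 0], [0, 0, -0.24], 0.02]
    - [[0, 0, 0], [0, 0, -0.255], 0.02]
    - [[0, 0, 0], [0, 0, -0.255], 0.02]

```text
time_s: 6.33
tool_pos: [0.5518, 0.0893, 0.1489]
tool_rot: [-180.0, -0.0, 103.1]
force: [-4.0, 1.4, -1.2]
grip_width: 0.033
```

```bash
python3 g.py .551 .088 .147 103
```

```text
6.3333 [0.5518 0.0893 0.1489] [-1.8000e+02 -3.0000e-02  1.0313e+02] q [ 38.5  19.2 -59.3 100.2  17.4  70.6  77.8] F [-4.05  1.44 -1.23] T [0.512 0.956 0.041] 0.033
shift [-0.001  -0.0011  0.0019] turn [-0.     -0.0006  0.0023]
```

```bash
cat > arc.py <<'E'
import sys
from h import *
# absolute plan in tool axes of pose at shut lid (x hinge, y back, z down), tilt=k*theta
K=float(sys.argv[1]); d=.0187
def pose(t):
    f=K*t; a=np.radians(13.19+t); f=np.radians(f)
    u=.192-.1972*np.cos(a); up=.1972*np.sin(a)-.045
    return np.array([0,u-d*np.sin(f),-(up+d*(1-np.cos(f)))]),f
t0=float(sys.argv[2]); p0,f0=pose(t0)
for t in sys.argv[3:]:
    p,f=pose(float(t)); s=R.from_rotvec([f0,0,0]).inv().apply(p-p0); print(t,s.round(4),round(f-f0,4))
E
python3 arc.py 0.5 0.7 1.5 4 7 10 13
```

```text
1.5 [ 0.      0.0005 -0.0027] 0.007
4 [ 0.      0.0024 -0.011 ] 0.0288
7 [ 0.      0.0052 -0.0208] 0.055
10 [ 0.      0.0085 -0.0304] 0.0812
13 [ 0.      0.0122 -0.0399] 0.1073
```

Emit:
send_rows:
  steps:
    - [[0, 0, -0.001], [0, 0, 0], 0.02]
    - [[0, 0.0005, -0.003], [0.007, 0, 0], 0.02]
    - [[0, 0.001, -0.006], [0.015, 0, 0], 0.02]
    - [[0, 0.0015, -0.009], [0.022, 0, 0], 0.02]
    - [[0, 0.0025, -0.011], [0.029, 0, 0], 0.02]
  grip_force: 40

```text
time_s: 6.75
tool_pos: [0.554, 0.0897, 0.1595]
tool_rot: [-178.2, -0.0, 103.2]
force: [-5.7, 2.0, -1.7]
grip_width: 0.0331
```

```bash
python3 g.py; python3 arc.py 0.5 4 6 8 10 12 14
```

```text
6.75 [0.554  0.0897 0.1595] [-1.7824e+02 -4.0000e-02  1.0319e+02] q [ 37.   20.6 -58.8  97.6  17.9  74.   77.5] F [-5.71  1.98 -1.75] T [ 0.864  1.357 -0.09 ] 0.0331
6 [ 0.      0.0016 -0.0066] 0.0175
8 [ 0.      0.0034 -0.0132] 0.0349
10 [ 0.      0.0055 -0.0196] 0.0524
12 [ 0.      0.0077 -0.026 ] 0.0698
14 [ 0.      0.0102 -0.0323] 0.0873
```

Emit:
send_rows:
  steps:
    - [[0, 0.0015, -0.0065], [0.0175, 0, 0], 0.02]
    - [[0, 0.0035, -0.013], [0.035, 0, 0], 0.02]
    - [[0, 0.0055, -0.0195], [0.052, 0, 0], 0.02]
    - [[0, 0.0077, -0.026], [0.07, 0, 0], 0.02]
    - [[0, 0.01, -0.0323], [0.087, 0, 0], 0.02]

```text
time_s: 7.17
tool_pos: [0.565, 0.0921, 0.1913]
tool_rot: [-173.2, -0.0, 103.2]
force: [-3.5, 2.1, -3.3]
grip_width: 0.0327
```

```bash
python3 g.py; python3 arc.py 0.5 14 16 18 20 22 24
python3 - <<'E'
from cell import env
from h import *
c=env.read_camera("side"); p=c["pixels"][:,:,::-1].copy()
cv2.imwrite(f"pics/side3.png",p)
E
```

```text
7.1667 [0.565  0.0921 0.1913] [-1.7324e+02 -4.0000e-02  1.0319e+02] q [ 32.2  24.9 -57.2  89.4  19.6  83.9  76.2] F [-3.52  2.13 -3.33] T [ 0.779  0.783 -0.109] 0.0327
16 [ 0.      0.0022 -0.0064] 0.0175
18 [ 0.      0.0045 -0.0128] 0.0349
20 [ 0.      0.0071 -0.019 ] 0.0524
22 [ 0.      0.01   -0.0251] 0.0698
24 [ 0.      0.013  -0.0312] 0.0873
```

View pics/side3.png

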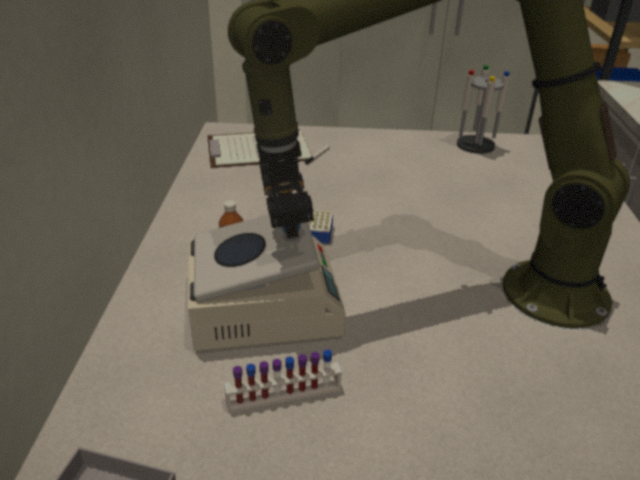

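```bash
sed -i 's/    f=K\*t; /    f=FB+K*(t-t0); /; s/^t0=.*$/p0,f0=pose(t0)/; s/^K=float.*$/K=float(sys.argv[1]); t0=float(sys.argv[2]); FB=7.0; d=.0187/' arc.py; sed -i 's/^p0,f0/FB=float(sys.argv[3]);p0,f0/; s/argv\[3:\]/argv[4:]/' arc.py; python3 arc.py 0.25 14 7 16 18 20 22 24
```

```text
16 [ 0.      0.0023 -0.0064] 0.0087
18 [ 0.      0.0049 -0.0127] 0.0175
20 [ 0.      0.0076 -0.019 ] 0.0262
22 [ 0.      0.0106 -0.0251] 0.0349
24 [ 0.      0.0138 -0.0311] 0.0436
```

Emit:
send_rows:
  steps:
    - [[0, 0.0023, -0.0064], [0.009, 0, 0], 0.02]
    - [[0, 0.0049, -0.0127], [0.0175, 0, 0], 0.02]
    - [[0, 0.0076, -0.019], [0.026, 0, 0], 0.02]
    - [[0, 0.0106, -0.025], [0.035, 0, 0], 0.02]
    - [[0, 0.0138, -0.031], [0.044, 0, 0], 0.02]

```text
time_s: 7.63
tool_pos: [0.5823, 0.096, 0.2209]
tool_rot: [-170.8, -0.0, 103.2]
force: [-3.7, 3.0, -2.3]
grip_width: 0.0327
```

```bash
python3 g.py; python3 arc.py 0.25 24 9.5 26 28 30 32 34
```

```text
7.6333 [0.5823 0.096  0.2209] [-1.7081e+02 -2.0000e-02  1.0319e+02] q [ 28.4  28.1 -56.   82.3  20.9  90.7  75.6] F [-3.65  2.98 -2.28] T [ 0.873  0.709 -0.129] 0.0327
26 [ 0.      0.0031 -0.006 ] 0.0087
28 [ 0.      0.0065 -0.012 ] 0.0175
30 [ 0.      0.01   -0.0178] 0.0262
32 [ 0.      0.0138 -0.0234] 0.0349
34 [ 0.      0.0177 -0.0289] 0.0436
```

Emit:
send_rows:
  steps:
    - [[0, 0.0031, -0.006], [0.009, 0, 0], 0.02]
    - [[0, 0.0065, -0.012], [0.0175, 0, 0], 0.02]
    - [[0, 0.01, -0.0178], [0.026, 0, 0], 0.02]
    - [[0, 0.0138, -0.0234], [0.035, 0, 0], 0.02]
    - [[0, 0.0177, -0.029], [0.044, 0, 0], 0.02]

```text
time_s: 8.05
tool_pos: [0.6041, 0.1009, 0.2467]
tool_rot: [-168.3, -0.0, 103.2]
force: [-3.3, 3.1, -3.4]
grip_width: 0.0331
```

```bash
python3 g.py; python3 arc.py 0.25 34 12 36 38 40 42 44
python3 - <<'E'
from cell import env
from h import *
c=env.read_camera("side"); p=c["pixels"][100:360,160:380,::-1].copy()
cv2.imwrite(f"pics/side4.png",cv2.resize(p,None,fx=2.2,fy=2.2))
E
```

```text
8.05 [0.6041 0.1009 0.2467] [-1.6831e+02 -2.0000e-02  1.0317e+02] q [ 23.7  32.  -54.5  74.3  22.6  97.5  75. ] F [-3.28  3.05 -3.45] T [ 0.84   0.535 -0.199] 0.0331
36 [ 0.      0.0039 -0.0056] 0.0087
38 [ 0.     0.008 -0.011] 0.0175
40 [ 0.      0.0123 -0.0162] 0.0262
42 [ 0.      0.0167 -0.0213] 0.0349
44 [ 0.      0.0214 -0.0263] 0.0436
```

View pics/side4.png

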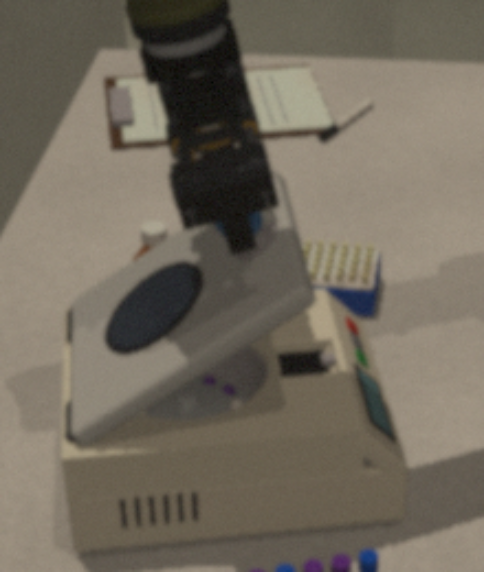

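```bash
python3 arc.py 0.1 34 12 36 38 40 42 44;python3 arc.py 0.1 44 13 46 48 50 52 53.5
```

```text
36 [ 0.      0.004  -0.0056] 0.0035
38 [ 0.      0.0082 -0.011 ] 0.007
40 [ 0.      0.0126 -0.0162] 0.0105
42 [ 0.      0.0171 -0.0213] 0.014
44 [ 0.      0.0219 -0.0263] 0.0175
46 [ 0.      0.0048 -0.0049] 0.0035
48 [ 0.      0.0098 -0.0095] 0.007
50 [ 0.      0.0149 -0.014 ] 0.0105
52 [ 0.      0.0202 -0.0183] 0.014
53.5 [ 0.      0.0243 -0.0215] 0.0166
```

Emit:
send_rows:
  steps:
    - [[0, 0.004, -0.0056], [0.0035, 0, 0], 0.02]
    - [[0, 0.0082, -0.011], [0.007, 0, 0], 0.02]
    - [[0, 0.0126, -0.0162], [0.0105, 0, 0], 0.02]
    - [[0, 0.0171, -0.0213], [0.014, 0, 0], 0.02]
    - [[0, 0.0219, -0.0263], [0.0175, 0, 0], 0.02]

```text
time_s: 8.52
tool_pos: [0.63, 0.1069, 0.2679]
tool_rot: [-167.3, 0.0, 103.2]
force: [-2.7, 3.3, -1.9]
grip_width: 0.0332
```

```bash
python3 g.py
```

```text
8.5167 [0.63   0.1069 0.2679] [-167.33    0.    103.17] q [ 19.6  35.4 -53.2  66.7  24.4 102.5  75. ] F [-2.7   3.26 -1.86] T [ 0.732  0.623 -0.232] 0.0332
```

Emit:
send_rows:
  steps:
    - [[0, 0.0048, -0.0049], [0.0035, 0, 0], 0.02]
    - [[0, 0.0098, -0.0095], [0.007, 0, 0], 0.02]
    - [[0, 0.0149, -0.014], [0.0105, 0, 0], 0.02]
    - [[0, 0.02, -0.0183], [0.014, 0, 0], 0.02]
    - [[0, 0.0243, -0.0215], [0.0165, 0, 0], 0.02]

```text
time_s: 8.93
tool_pos: [0.6579, 0.1132, 0.2836]
tool_rot: [-166.4, 0.0, 103.1]
force: [-3.9, 2.1, -1.0]
grip_width: 0.033
```

Emit:
send_rows:
  steps:
    - [[0, 0, 0], [0, 0, 0], 0.02]
    - [[0, 0, 0], [0, 0, 0], 0.02]
    - [[0, 0, 0], [0, 0, 0], 0.02]
    - [[0, 0, 0], [0, 0, 0], 0.02]
    - [[0, 0, 0], [0, 0, 0], 0.02]

```text
time_s: 9.35
tool_pos: [0.6571, 0.113, 0.2831]
tool_rot: [-166.4, 0.0, 103.2]
force: [-2.4, 2.0, -0.7]
grip_width: 0.033
```

```bash
python3 g.py
python3 - <<'E'
from cell import env
from h import *
c=env.read_camera("side"); p=c["pixels"][100:420,160:380,::-1].copy()
cv2.imwrite(f"pics/side5.png",cv2.resize(p,None,fx=1.8,fy=1.8))
cv2.imwrite(f"pics/scene5.png",env.read_camera("scene")["pixels"][:,:,::-1])
o=env.get_obs(); Rc=R.from_euler("xyz",o["tool_rot"],degrees=True)
g=o["tool_pos"]-.0187*Rc.as_matrix()[:,2]
h=np.array([.551+.192*np.cos(np.radians(13)),.088+.192*np.sin(np.radians(13)),.119])
d=h-g; f=d[:2]@[np.cos(np.radians(13)),np.sin(np.radians(13))]
print(g,np.hypot(f,d[2]),np.degrees(np.arctan2(-d[2],f))-13.2)
E
```

```text
9.35 [0.6571 0.113  0.2831] [-1.6638e+02  3.0000e-02  1.0318e+02] q [ 15.2  39.2 -51.8  58.7  26.5 107.1  75.4] F [-2.41  1.97 -0.7 ] T [ 0.567  0.399 -0.282] 0.033
[0.6614102  0.11396741 0.30121839] 0.19843910588839786 53.47279864419336
```

View pics/side5.png

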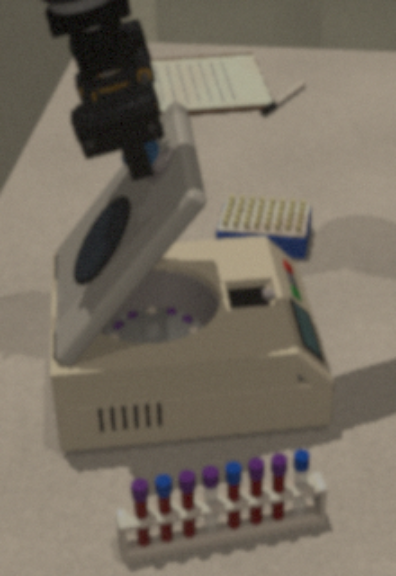

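View pics/scene5.png

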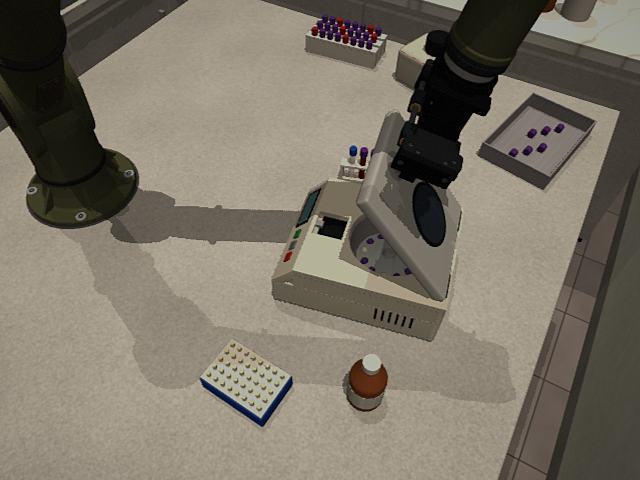

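Emit:
send_rows:
  steps:
    - [[0, 0, 0], [0, 0, 0], 0.02]
    - [[0, 0, 0], [0, 0, 0], 0.02]
    - [[0, 0, 0], [0, 0, 0], 0.02]
    - [[0, 0, 0], [0, 0, 0], 0.02]
    - [[0, 0, 0], [0, 0, 0], 0.02]

```text
time_s: 9.87
tool_pos: [0.6572, 0.113, 0.2831]
tool_rot: [-166.4, 0.0, 103.2]
force: [-3.1, 1.7, -0.5]
grip_width: 0.0332
```

```bash
python3 g.py; python3 -c "
from cell import env
print(env.get_obs()['joint_velocities'].round(2)); print(env.sign_off())"
```

```text
9.8667 [0.6572 0.113  0.2831] [-1.6636e+02  2.0000e-02  1.0318e+02] q [ 15.1  39.3 -51.8  58.7  26.5 107.1  75.4] F [-3.14  1.75 -0.45] T [ 0.354  0.53  -0.269] 0.0332
[-0.05  0.04  0.03 -0.02  0.02  0.06  0.  ]
the job is handed in; nothing more can be done
None
```

The centrifuge lid is open at about 53°, and the arm was still holding it steady by the knob when I handed the job in at 9.9 s.

- **Latch:** I gripped the knob and tugged it upward before turning it. It rose about 5 mm and then stopped hard at about 23 N, so the latch was caught. I eased off and turned the knob about 90° counter-clockwise.
- **Opening:** The lid then came free, with only about 1–3 N of upward load at the wrist. I raised it along its hinge arc.
- **Last checks:** The 53° comes from the gripper's position, not a direct reading of the lid; the camera pictures agree. The fingers read 33 mm open on the 34 mm knob with the grip set to 40 N. The pose changed by only about 0.1 mm over the last half second.
- **Bystanders:** The rack, bottle and tip box looked unmoved in the final pictures. I judged that by eye and did not measure it.

No check failed or disagreed. The hand-in gave no verdict.

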